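# Size a brass trim ring on the stepped mandrel and hang it with its kind

### The job

The brass ring on the grey felt pad has lost its size ticket: slide it down over the stepped mandrel and press it gently home, square on the step where it truly stops, without forcing it. Note how many lines the step's band bears, then lift the ring off and put it on the peg stand with as many studs, lying flat on the ring already there. Leave the two other loose rings and everything else on the bench where they are.

Things in the scene. Friction and masses are not known exactly. Their poses are not given: they have to be found in the camera images.
- mandrel: Foot of the upright sizing mandrel, bolted down: grey disc 110 mm across, 12 thick, with a clamp hub 50 mm across up to height 28. It carries the stepped aluminium spindle (see hub_top), clamped fast at a height left by the last user: 0 to 14 mm above the heights given there, differing each time. All hard metal. Origin: centre of the foot's underside, z up the spindle
- hub_top (a point): Point on the mandrel's axis at the top of its clamp hub, 28 mm above the bench. Spindle, heights in mm above the BENCH at its lowest setting: tip 114 (11 across), cone to 33 across at 102, then bands 102-85 (33-34 across, ONE dark line), 82-65 (40-41, TWO lines), 62-45 (47-48, THREE lines), collar 54 across 42-29. A 45 degree shoulder 2.8 high ends each band; the lines are near its top
- felt_pad: thin grey felt pad, 110 mm square, 1 mm thick, on the bench; the ring to be sized lies on it, within about 12 mm of its middle. Origin: its centre, at bench height. Rings on it rest at bench height (z = 0)
- ring_a: One of three unsorted flat brass rings, 8 mm high, 40 to 90 g: one lies on the felt pad, two on the bench nearby; which is which varies. Inside/outside 36/52, 43/59 and 50/66 mm, one of each; which size this is is not given. On its own band of the mandrel it has 1 mm of play all round; further off centre it can catch on a higher shoulder. Origin: centre of its underside, z along its axis
- ring_b: One of three unsorted flat brass rings, 8 mm high, 40 to 90 g: one lies on the felt pad, two on the bench nearby; which is which varies. Inside/outside 36/52, 43/59 and 50/66 mm, one of each; which size this is is not given. On its own band of the mandrel it has 1 mm of play all round; further off centre it can catch on a higher shoulder. Origin: centre of its underside, z along its axis
- ring_c: One of three unsorted flat brass rings, 8 mm high, 40 to 90 g: one lies on the felt pad, two on the bench nearby; which is which varies. Inside/outside 36/52, 43/59 and 50/66 mm, one of each; which size this is is not given. On its own band of the mandrel it has 1 mm of play all round; further off centre it can catch on a higher shoulder. Origin: centre of its underside, z along its axis
- stand_1: Fixed peg stand with 1 small steel stud on its foot, for 36 mm rings: they stop below the mandrel band with 1 line, underside 84 to 98 mm above the bench. Round black foot 100 mm across, 10 thick; steel peg 14 thick in its middle, tip at height 72. Origin: centre of the foot's underside, z up. One ring already lies round the peg. The stands change places
- stock_1: Brass ring 36/52 mm inside/outside, 8 mm high, already on the peg of stand_1, lying on its foot (its underside at height 10 mm, so its top at 18 mm). Stays there. Origin: centre of its underside
- stand_2: Fixed peg stand with 2 small steel studs on its foot, for 43 mm rings: they stop below the mandrel band with 2 lines, underside 64 to 78 mm above the bench. Round black foot 100 mm across, 10 thick; steel peg 14 thick in its middle, tip at height 72. Origin: centre of the foot's underside, z up. One ring already lies round the peg. The stands change places
- stock_2: Brass ring 43/59 mm inside/outside, 8 mm high, already on the peg of stand_2, lying on its foot (its underside at height 10 mm, so its top at 18 mm). Stays there. Origin: centre of its underside
- stand_3: Fixed peg stand with 3 small steel studs on its foot, for 50 mm rings: they stop below the mandrel band with 3 lines, underside 44 to 58 mm above the bench. Round black foot 100 mm across, 10 thick; steel peg 14 thick in its middle, tip at height 72. Origin: centre of the foot's underside, z up. One ring already lies round the peg. The stands change places
- stock_3: Brass ring 50/66 mm inside/outside, 8 mm high, already on the peg of stand_3, lying on its foot (its underside at height 10 mm, so its top at 18 mm). Stays there. Origin: centre of its underside
- cone_cream: Bystander: cream yarn cone, 170 mm high, 90 mm across at the bottom. Origin: centre of its underside
- cone_grey: Bystander: grey yarn cone, 170 mm high, 110 mm across. Origin: centre of its underside
- cone_yellow: Bystander: slim pale yellow yarn cone, 170 mm high, 72 mm across. Origin: centre of its underside
- thread_spool: Bystander: small spool of dark thread, 36 mm high, 30 mm across, standing between pad and mandrel. Origin: centre of its underside
- thread_snips: Bystander: thread snips lying flat, 120 mm long, 12 mm high. Origin: centre of its underside
- pen: Bystander: blue pen, 120 mm long, 10 mm thick. Origin: centre of its underside
- jar: Bystander: clear jar with blue lid, 85 mm high, 68 mm across. Origin: centre of its underside
Not all that is in view belongs to the job. What is shaped like the ring_c but blue is not meant. What is shaped like the mandrel but pink is not meant.

How it is judged:
By the outcome, as a careful person would: the job done as asked, in the order asked, and still so for the second after the job is handed in, with the robot touching nothing.
It also fails if it takes over 58 s, if anything falls off the work surface, if the arm or the gripper's body presses on something with over 40 N, if the wrist force passes 120 N, or if a joint passes its speed limit or range.

### The arm

A 6-joint arm with a two-finger parallel gripper is mounted at the origin on the work surface. World frame = base frame: x ahead of the robot, y to its left, z up, the work surface at z = 0. Lengths are in m, angles in rad, forces in N, time in s.
With the tool pointing down it reaches from about 0.25 to 0.725 m from the base axis. Payload 4 kg.
Tool frame: the origin (TCP) lies at the very end of the fingers, on their centre line; the grasp point (between the pads) lies 19 mm behind it; y points along the fingers, z is the direction in which the jaws open and shut, and the axes are right-handed (so a half turn about y gives the same grasp; the last joint's range is limited). The gripper opens to 85 mm and grips with 20 to 120 N. Pads are 22 mm wide; open, the fingers measure 114 mm over their backs; the gripper's body (76 mm by 85 mm) begins 54 mm behind the grasp point. The pads swing forward as they close: fully open they stand 13 mm farther back than shut.
Start: joints at [-1.157, 0.241, 0.005, 1.335, 0, 1.571], TCP at [0.201, -0.458, 0.231] pointing down, gripper open.
Joint ranges: [-2.72, 2.72], [-1.05, 1.87], [-1.09, 1.28], [-1.99, 2.15], [-1.42, 1.44], [-3.14, 3.14]. Speed limits (rad/s): [2.79, 2.79, 3.14, 3.14, 3.14, 3.14].

### API

Orientations are given as a unit quaternion [x, y, z, w].
In Python, from workcell import bot gives the robot as it stands. The module is installed in compiled form; this text tells all that it offers.
- The arm moves only by the tool move_arm, never from a script. Its argument "increments" is a list of rows, each an object with "grip": the closure, from 0 (fully open) to 1 (shut); "linear": the shift along the tool's x, y, z scaled (see below), a list of three; "twist": the turn about the tool's y scaled (see below). A call has exactly 5 rows; each row shifts and turns the pose as measured when the row begins, along the tool's axes as they then stand; what a row does not reach is not made up. The controller multiplies each number of a shift by 0.2 m and each number of a turn by 2 rad. A row lasts 1/10 s, in which the tool goes at most 50 mm and 8.59 degrees, less where a joint would pass 70% of its speed; a pose out of reach is approached as far as the arm can. A call with a number of a shift or a turn outside -1 to 1 is refused whole. A call with a gripper value outside its range is refused whole. The fingers move at their own pace and stop on an object; the grip force is fixed at half the most. Time passes only in rows, so rows that do not move let the fingers close, or fill a call up. It gives the time, the measured TCP pose, the force and the opening at its end, in the units of the state.
- bot.get_obs(): the state, without advancing time (a new reading comes with each control period).
- bot.camera(name): name is "scene" or "top"; returns (picture, depth): 480x640x3 uint8, blue, green, red; 480x640 float32, m along the optical axis (not along the pixel's ray), 0 where there is no reading.
- bot.camera_params(name): a dict with "camera_matrix" (3x3 intrinsics, pixels), "rvec" (rotation vector, rad) and "tvec" (3), from world to camera coordinates, as OpenCV has them. Camera axes: x right, y down, z forward; pixel columns grow to the right and rows downward; lengths in m; the calibration is good to about 2 mm. A picture is of the moment at which its call begins. camera_params takes no time and is no camera call.
- bot.job_done(): hands the job in, once; it reports no verdict.
The state is a dict: "clock": time; "joint_pos": joint angles; "joint_vel": joint speeds; "tau": joint torques, N m; "eef_pos": TCP position; "tool_rot": TCP orientation; "ft_force": force on the tool from outside, world axes, zero at the start; "ft_torque": the same for the moment, N m; "grip_width": finger opening in m.
Only numpy, scipy, OpenCV 4.12 (cv2) and the standard library are available. Lean on these libraries where they do the work, as an engineer would, in place of code of your own. Each camera call takes 0.05 s, during which the arm holds its last target. There are 200 camera calls.

## Working session

There is one attempt and no reset: what is moved stays moved. The work goes in short steps, Python scripts to look and compute and a tool call to move; the robot and the scene stay as the last step left them, time stands still between calls to the robot, and variables do not carry over. Pictures are saved under pics/ and viewed, about 8 in all and at most 12, crops included, and the job is handed in when it is done.

Besides the shell and the picture viewer there is one more tool, called after "Emit:" by a JSON object that holds its "op" and its "data". move_arm: Moves the arm, as the interface text tells. Its arguments: {"type":"object","properties":{"increments":{"type":"array"}},"required":["increments"]}

```bash
mkdir -p pics; cat > h.py <<'E'
import numpy as np, cv2
from workcell import bot
def cam(n):
    p=bot.camera_params(n); K=np.array(p["camera_matrix"],float); R=cv2.Rodrigues(np.array(p["rvec"],float))[0]; t=np.array(p["tvec"],float).ravel()
    return K,R,t
def ray(n,u,v,z):
    K,R,t=cam(n); d=R.T@np.linalg.solve(K,[u,v,1.]); c=-R.T@t
    return c+d*(z-c[2])/d[2]
def cloud(n,depth):
    K,R,t=cam(n); v,u=np.mgrid[:480,:640]
    P=np.stack([(u-K[0,2])/K[0,0]*depth,(v-K[1,2])/K[1,1]*depth,depth],-1)
    return (P-t)@R
def proj(n,p):
    K,R,t=cam(n); q=K@(R@np.array(p,float)+t); return q[:2]/q[2]
E
python3 - <<'E'
from h import *
for n in("scene","top"):
    im,d=bot.camera(n); cv2.imwrite(f"pics/{n}0.png",im); np.save(f"{n}0.npy",d)
    K,R,t=cam(n); print(n,K[0,0],-R.T@t,R[2])
o=bot.get_obs(); print({k:np.round(v,4) for k,v in o.items()})
E
```

```text
scene 502.137536903991 [ 1.09331399 -0.67544455  0.7835997 ] [-0.49299572  0.56239562 -0.66382708]
top 435.1728885604383 [ 0.47383659 -0.05638323  0.97578872] [ 0.0666759   0.00742601 -0.99774705]
{'clock': np.float64(0.1), 'joint_pos': array([-1.157 ,  0.2414,  0.0039,  1.3352, -0.    ,  1.5708]), 'joint_vel': array([ 0.0015, -0.0019,  0.0021, -0.0008,  0.0007,  0.0005]), 'tau': array([-4.00000e-04, -3.73137e+01,  2.53011e+01,  1.09000e-02,
       -1.00000e-04, -0.00000e+00]), 'eef_pos': array([ 0.2008, -0.4573,  0.2305]), 'tool_rot': array([-0.1454,  0.6927, -0.6914,  0.1451]), 'ft_force': array([0.3262, 0.631 , 0.5438]), 'ft_torque': array([ 0.0126,  0.0447, -0.0076]), 'grip_width': np.float64(0.0854)}
```

View pics/top0.png

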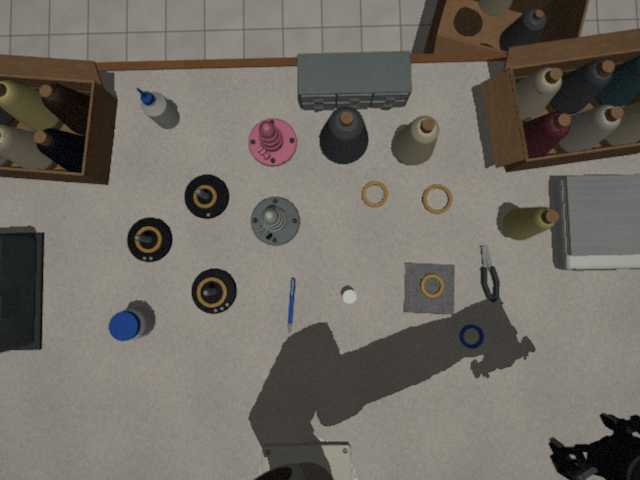

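View pics/scene0.png

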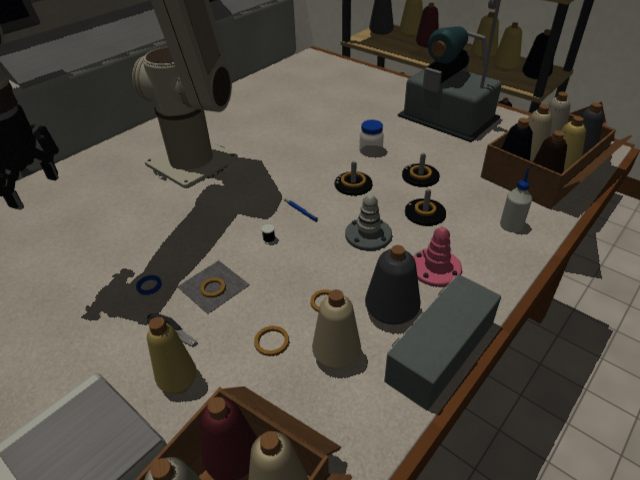

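```bash
python3 - <<'E'
from h import *
im=cv2.imread("pics/top0.png"); d=np.load("top0.npy"); hsv=cv2.cvtColor(im,cv2.COLOR_BGR2HSV)
brass=cv2.inRange(hsv,(10,110,60),(28,255,255))
for n,(u,v) in dict(pad=(432,286),far1=(375,194),far2=(437,199),sA=(207,195),sB=(150,239),sC=(214,291)).items():
    m=np.zeros_like(brass); m[v-22:v+23,u-22:u+23]=brass[v-22:v+23,u-22:u+23]
    c=np.vstack([x for x in cv2.findContours(m,cv2.RETR_EXTERNAL,cv2.CHAIN_APPROX_NONE)[0]])
    h=cv2.convexHull(c); (cx,cy),(a,b),_=cv2.fitEllipse(h)
    z=.018 if n[0]=='s' else .008
    p=ray("top",cx,cy,z); s=np.linalg.norm(ray("top",cx+1,cy,z)-p)
    print(n,round(cx,1),round(cy,1),"pos",p.round(4),"dia",round((a+1)*s*1e3,1),round((b+1)*s*1e3,1),"area-> width",cv2.countNonZero(m)*s*s*1e6)
    print("  areas theor",[round(np.pi*(o*o-i*i)/4) for o,i in((52,36),(59,43),(66,50))])
# foot discs via depth
P=cloud("top",d)
for n,(u,v),z0,z1,r in [("mandrel",(275,219),.007,.018,.06),("sA",(207,195),.006,.014,.055),("sB",(150,239),.006,.014,.055),("sC",(214,291),.006,.014,.055)]:
    q=P[v-30:v+31,u-30:u+31].reshape(-1,3); k=(q[:,2]>z0)&(q[:,2]<z1); q=q[k]
    (c,rr)=cv2.minEnclosingCircle(q[:,:2].astype(np.float32)); print(n,len(q),np.round(c,4),round(rr,4))
# mandrel slices
q=P[190:250,245:306].reshape(-1,3)
for z in np.arange(.02,.135,.008):
    k=(abs(q[:,2]-z)<.004)
    if k.sum()>3: (c,rr)=cv2.minEnclosingCircle(q[k][:,:2].astype(np.float32)); print("slice",round(z,3),k.sum(),np.round(c,4),round(rr,4))
print("maxz",q[:,2].max(), "pad z",P[270:305,410:450,2].min())
im2=cv2.imread("pics/scene0.png")
A=cv2.resize(im[165:325,115:315],None,fx=3,fy=3,interpolation=cv2.INTER_CUBIC)
cv2.imwrite("pics/crop_top.png",cv2.convertScaleAbs(A,alpha=1.6))
E
```

```text
pad 431.8 285.2 pos [ 0.4329 -0.2851  0.008 ] dia 52.4 53.7 area-> width 1044.3364227825366
  areas theor [1106, 1282, 1458]
far1 374.3 193.7 pos [ 0.6397 -0.1642  0.008 ] dia 58.1 59.2 area-> width 1038.836181170907
  areas theor [1106, 1282, 1458]
far2 436.7 198.6 pos [ 0.6254 -0.3035  0.008 ] dia 65.1 66.9 area-> width 1256.2843234729185
  areas theor [1106, 1282, 1458]
sA 204.5 196.2 pos [0.6412 0.2145 0.018 ] dia 54.4 55.4 area-> width 1205.3732690615345
  areas theor [1106, 1282, 1458]
sB 147.9 239.1 pos [0.5484 0.3404 0.018 ] dia 61.6 62.4 area-> width 1407.41398513035
  areas theor [1106, 1282, 1458]
sC 211.3 292.0 pos [0.4289 0.2004 0.018 ] dia 68.7 70.0 area-> width 1749.787556251908
  areas theor [1106, 1282, 1458]
mandrel 1257 [0.5851 0.0606] 0.055
sA 1216 [0.6442 0.2144] 0.0504
sB 1179 [0.5528 0.3465] 0.0547
sC 1179 [0.4441 0.1978] 0.0621
slice 0.02 89 [0.5833 0.0593] 0.0504
slice 0.028 64 [0.5758 0.0638] 0.0331
slice 0.036 19 [0.5851 0.0603] 0.0269
slice 0.044 71 [0.585  0.0606] 0.0267
slice 0.052 15 [0.5766 0.0546] 0.0215
slice 0.06 56 [0.5849 0.0604] 0.0234
slice 0.068 30 [0.5846 0.0603] 0.0229
slice 0.076 15 [0.5787 0.0543] 0.0178
slice 0.084 68 [0.5847 0.0603] 0.02
slice 0.092 12 [0.582  0.0572] 0.016
slice 0.1 41 [0.5853 0.0603] 0.0168
slice 0.108 117 [0.5851 0.0606] 0.0161
slice 0.116 56 [0.5844 0.0605] 0.0104
maxz 0.9757887238749495 pad z -0.0038353745679723535
```

View pics/crop_top.png

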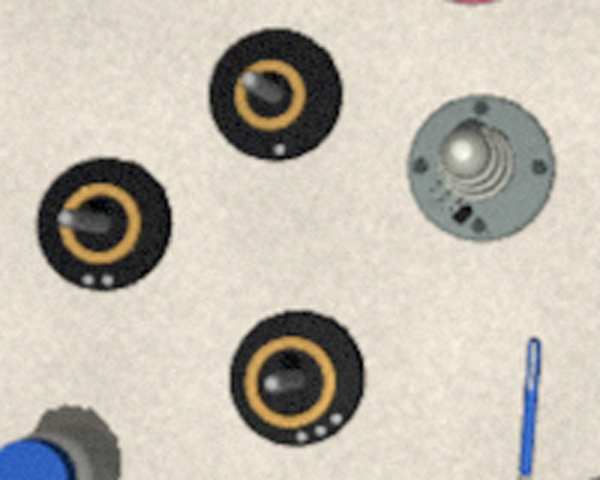

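Top view: the ring on the pad is at (432,285); the other brass rings at (374,194) and (437,199) stay, and the blue ring at (472,336) is not meant. The grey mandrel is at (275,219), and the pink one is not meant. In the crop the 1-stud stand is at top (207,195), the 2-stud one at left (150,239) and the 3-stud one at bottom (214,291). The pad ring measures about 52 mm outside. The mandrel will confirm its size.

```bash
python3 - <<'E'
from h import *
from scipy.spatial.transform import Rotation as Ro
o=bot.get_obs(); R=Ro.from_quat(o["tool_rot"]).as_matrix(); print("tool axes (cols)\n",R.round(3))
im=cv2.imread("pics/scene0.png"); d=np.load("scene0.npy"); P=cloud("scene",d)
q=P[120:215,0:70].reshape(-1,3); k=(np.linalg.norm(q[:,:2]-o["eef_pos"][:2],axis=1)<.09)&(q[:,2]>.15); q=q[k]
s=(q-o["eef_pos"])@R; print("tool-frame extents",s.min(0).round(4),s.max(0).round(4)); 
for y in np.arange(-.08,.01,.01):
    t=s[(s[:,1]>=y)&(s[:,1]<y+.01)]
    if len(t): print(round(y,3),len(t),t[:,0].min().round(3),t[:,0].max().round(3),t[:,2].min().round(3),t[:,2].max().round(3))
hsv=cv2.cvtColor(im,cv2.COLOR_BGR2HSV); b=cv2.inRange(hsv,(8,100,40),(28,255,255)); m=0*b; m[265:305,185:240]=b[265:305,185:240]
c=np.vstack(cv2.findContours(m,cv2.RETR_EXTERNAL,cv2.CHAIN_APPROX_NONE)[0]); print(cv2.fitEllipse(cv2.convexHull(c)), [ray("scene",*cv2.fitEllipse(cv2.convexHull(c))[0],z).round(4) for z in(.004,.008)])
v=im[265:305,185:240]; A=np.hstack([cv2.resize(im[250:325,165:265],(500,375),interpolation=cv2.INTER_CUBIC),cv2.resize(cv2.imread("pics/top0.png")[258:318,402:462],(300,375),interpolation=cv2.INTER_CUBIC)])
cv2.imwrite("pics/padcrop.png",A)
# mandrel profile heights from scene
d2=P[185:250,340:400].reshape(-1,3); r=np.linalg.norm(d2[:,:2]-[.585,.0605],axis=1)
for z in np.arange(.08,.135,.003):
    k=(abs(d2[:,2]-z)<.0015)&(r<.03); 
    if k.any(): print("z",round(z,3),k.sum(),np.percentile(r[k],50).round(4))
E
```

```text
tool axes (cols)
 [[-0.916 -0.001  0.402]
 [-0.402  0.002 -0.916]
 [ 0.    -1.    -0.002]]
tool-frame extents [-0.0404 -0.1763 -0.0758] [ 0.0155 -0.0151  0.0715]
-0.08 284 -0.019 0.013 -0.075 0.067
-0.07 243 -0.015 0.012 -0.076 0.071
-0.06 117 -0.015 0.011 -0.068 0.059
-0.05 130 -0.014 0.01 -0.057 0.057
-0.04 137 -0.014 0.012 -0.059 0.056
-0.03 118 -0.014 0.011 -0.057 0.057
-0.02 38 -0.012 0.009 -0.05 0.049
((212.39488220214844, 286.70867919921875), (18.758779525756836, 25.60845184326172), 72.56393432617188) [array([ 0.4299, -0.2837,  0.004 ]), array([ 0.4333, -0.2857,  0.008 ])]
z 0.08 24 0.0188
z 0.083 30 0.0175
z 0.086 29 0.0172
z 0.089 18 0.0156
z 0.092 14 0.0162
z 0.095 22 0.0155
z 0.098 15 0.0157
z 0.101 14 0.0156
z 0.104 24 0.0146
z 0.107 32 0.0134
z 0.11 19 0.0113
z 0.113 26 0.0088
z 0.116 17 0.005
z 0.119 5 0.0043
```

View pics/padcrop.png

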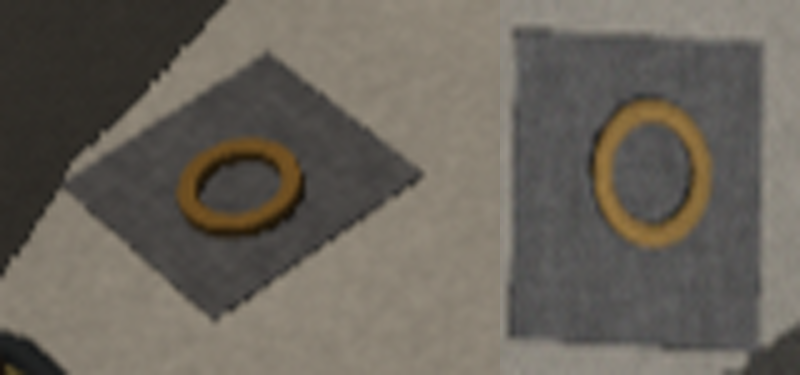

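The crops show a plain brass ring on the grey felt, right of its middle (top view 432,285). The two views agree to 1 mm on its centre: (0.433, -0.285). Moving there.

Emit:
{"op": "move_arm", "data": {"increments": [{"grip": 0.28,"linear": [-0.2,0.06,-0.045],"twist": 0},{"grip": 0.28,"linear": [-0.2,0.06,-0.045],"twist": 0},{"grip": 0.28,"linear": [-0.2,0.06,-0.045],"twist": 0},{"grip": 0.28,"linear": [-0.2,0.06,-0.045],"twist": 0},{"grip": 0.28,"linear": [-0.2,0.06,-0.045],"twist": 0}]}}

```text
clock: 0.6
eef_pos: [0.3672, -0.3367, 0.1681]
tool_rot: [0.141, -0.693, 0.693, -0.14]
ft_force: [0.2, -0.7, -0.4]
grip_width: 0.0615
```

```bash
cat >> h.py <<'E'
from scipy.spatial.transform import Rotation as Ro
def st(target=None):
    o=bot.get_obs(); R=Ro.from_quat(o["tool_rot"]).as_matrix(); p=o["eef_pos"]
    print("t",round(float(o["clock"]),2),"p",p.round(4),"F",np.round(o["ft_force"],1),"w",round(float(o["grip_width"]),4),"q",np.round(o["joint_pos"],2))
    if target is not None: print("need (units)",(R.T@(np.array(target)-p)/.2).round(3))
    return p,R
E
python3 - <<'E'
from h import *
p,R=st([.433,-.285,.07]); print(R.round(3))
im,d=bot.camera("scene"); P=cloud("scene",d).reshape(-1,3); s=(P-p)@R
k=(abs(s[:,0])<.02)&(abs(s[:,2])<.065)&(s[:,1]<.02)&(s[:,1]>-.05); s=s[k]
for sg in(-1,1):
    t=s[s[:,2]*sg>0]; print(len(t),np.percentile(t[:,1],[95,98,100]).round(4)); tt=t[t[:,1]>-.03]; print(tt[:,2].min().round(4),tt[:,2].max().round(4))
E
```

```text
t 0.6 p [ 0.3672 -0.3367  0.1681] F [ 0.2 -0.7 -0.4] w 0.0615 q [-0.74  0.27 -0.12  1.18 -0.    2.  ]
need (units) [-0.404  0.49  -0.11 ]
[[-0.921 -0.001  0.39 ]
 [-0.39  -0.001 -0.921]
 [ 0.002 -1.     0.   ]]
218 [-0.0101 -0.0084 -0.0065]
-0.047 -0.0285
184 [-0.0108 -0.009  -0.0072]
0.0288 0.0447
```

Emit:
{"op": "move_arm", "data": {"increments": [{"grip": 0.2,"linear": [-0.16,0.12,-0.045],"twist": 0},{"grip": 0.2,"linear": [-0.15,0.12,-0.04],"twist": 0},{"grip": 0.2,"linear": [-0.094,0.15,-0.025],"twist": 0},{"grip": 0.2,"linear": [0,0.1,0],"twist": -0.05},{"grip": 0.2,"linear": [0,0,0],"twist": -0.05}]}}

```text
clock: 1.15
eef_pos: [0.4403, -0.2747, 0.0627]
tool_rot: [-0.216, 0.675, -0.671, 0.216]
ft_force: [-1.3, -0.4, 0.0]
grip_width: 0.068
```

```bash
python3 -c "
from h import *
p,R=st([.433,-.285,-.002]); print(R.round(3))"
```

```text
t 1.15 p [ 0.4403 -0.2747  0.0627] F [-1.3 -0.4  0. ] w 0.068 q [-0.56  0.42 -0.21  0.95  0.    1.96]
need (units) [0.06  0.323 0.022]
[[-0.813 -0.002  0.582]
 [-0.582  0.005 -0.813]
 [-0.001 -1.    -0.006]]
```

Emit:
{"op": "move_arm", "data": {"increments": [{"grip": 0.2,"linear": [0.06,0.1,0.022],"twist": -0.07},{"grip": 0.2,"linear": [0,0.05,0],"twist": -0.07},{"grip": 0.2,"linear": [0,0,0],"twist": -0.07},{"grip": 0.2,"linear": [0,0,0],"twist": -0.07},{"grip": 0.2,"linear": [0,0,0],"twist": 0}]}}

```text
clock: 1.65
eef_pos: [0.43, -0.2836, 0.0276]
tool_rot: [-0.402, 0.587, -0.577, 0.4]
ft_force: [-0.1, -0.1, 0.1]
grip_width: 0.0682
```

```bash
python3 -c "
from h import *
p,R=st([.433,-.285,-.002]); print(R.round(3))"
```

```text
t 1.65 p [ 0.43   -0.2836  0.0276] F [-0.1 -0.1  0.1] w 0.0682 q [-0.58  0.46 -0.25  0.87  0.    1.35]
need (units) [0.002 0.148 0.018]
[[-0.357 -0.01   0.934]
 [-0.934  0.01  -0.357]
 [-0.006 -1.    -0.013]]
```

Emit:
{"op": "move_arm", "data": {"increments": [{"grip": 0.2,"linear": [0.002,0.06,0.018],"twist": 0},{"grip": 0.2,"linear": [0,0.04,0],"twist": 0},{"grip": 0.2,"linear": [0,0.03,0],"twist": 0},{"grip": 0.2,"linear": [0,0.01,0],"twist": 0},{"grip": 0.2,"linear": [0,0,0],"twist": 0}]}}

```text
clock: 2.15
eef_pos: [0.4324, -0.2849, -0.0039]
tool_rot: [-0.4, 0.589, -0.578, 0.398]
ft_force: [0.8, -0.0, 0.1]
grip_width: 0.068
```

```bash
python3 -c "
from h import *
p,R=st([.433,-.285,-.002]); print(R.round(3))"
```

```text
t 2.15 p [ 0.4324 -0.2849 -0.0039] F [ 0.8 -0.   0.1] w 0.068 q [-0.58  0.51 -0.27  0.8   0.    1.36]
need (units) [-0.001 -0.009  0.003]
[[-0.364 -0.011  0.931]
 [-0.931  0.011 -0.364]
 [-0.006 -1.    -0.015]]
```

Emit:
{"op": "move_arm", "data": {"increments": [{"grip": 0.2,"linear": [-0.001,-0.01,0.003],"twist": 0},{"grip": 1,"linear": [0,0,0],"twist": 0},{"grip": 1,"linear": [0,0,0],"twist": 0},{"grip": 1,"linear": [0,0,0],"twist": 0},{"grip": 1,"linear": [0,0,0],"twist": 0}]}}

```text
clock: 2.65
eef_pos: [0.4341, -0.2854, -0.0001]
tool_rot: [-0.399, 0.589, -0.579, 0.398]
ft_force: [-0.1, 0.2, -1.3]
grip_width: 0.0487
```

```bash
python3 -c "
from h import *
p,R=st([.433,-.285,.15]); print(R.round(3))"
```

```text
t 2.65 p [ 4.341e-01 -2.854e-01 -1.000e-04] F [-0.1  0.2 -1.3] w 0.0487 q [-0.58  0.51 -0.27  0.81  0.    1.36]
need (units) [-0.004 -0.75  -0.015]
[[-0.364 -0.009  0.931]
 [-0.931  0.01  -0.364]
 [-0.006 -1.    -0.012]]
```

Emit:
{"op": "move_arm", "data": {"increments": [{"grip": 1,"linear": [0,0,0],"twist": 0},{"grip": 1,"linear": [0,0,0],"twist": 0},{"grip": 1,"linear": [0,-0.02,0],"twist": 0},{"grip": 1,"linear": [0,-0.05,0],"twist": 0},{"grip": 1,"linear": [0,-0.1,0],"twist": 0}]}}

```text
clock: 3.15
eef_pos: [0.432, -0.2842, 0.0327]
tool_rot: [-0.4, 0.591, -0.577, 0.397]
ft_force: [0.0, -0.3, 0.6]
grip_width: 0.0486
```

```bash
python3 - <<'E'
from h import *
p,R=st([.433,-.285,.15])
im,d=bot.camera("scene"); np.save("s1.npy",d); u,v=proj("scene",p).astype(int); print(u,v)
cv2.imwrite("pics/s1.png",cv2.convertScaleAbs(cv2.resize(im[v-70:v+50,u-80:u+80],None,fx=5,fy=5,interpolation=cv2.INTER_CUBIC),alpha=1.8))
E
```

```text
t 3.15 p [ 0.432  -0.2842  0.0327] F [ 0.  -0.3  0.6] w 0.0486 q [-0.58  0.46 -0.23  0.89  0.    1.36]
need (units) [-0.002 -0.586 -0.005]
210 277
```

View pics/s1.png

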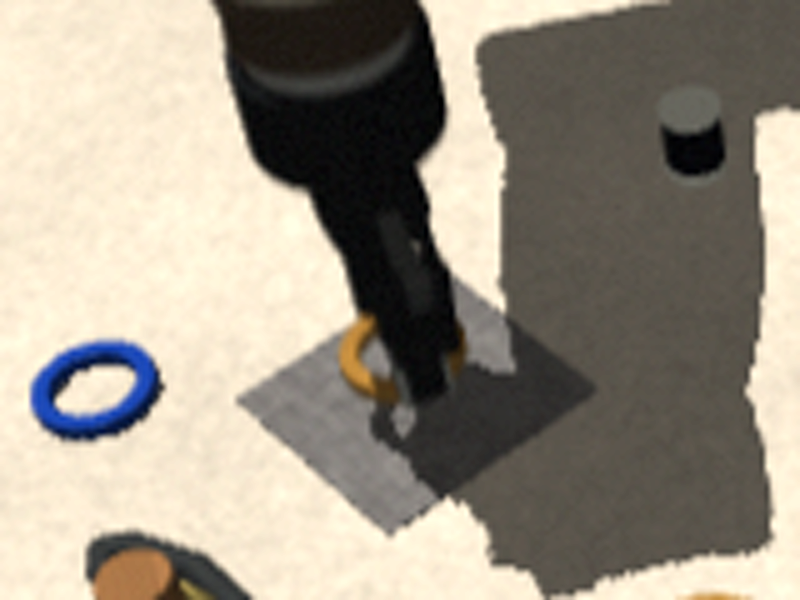

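The ring is lifted: it is held at the fingertips at image (210,278), where it lay at (212,287) before. The blue ring and the spool are undisturbed.

Emit:
{"op": "move_arm", "data": {"increments": [{"grip": 1,"linear": [0,-0.15,0],"twist": 0},{"grip": 1,"linear": [-0.05,-0.2,0],"twist": 0},{"grip": 1,"linear": [-0.15,-0.14,0.01],"twist": 0},{"grip": 1,"linear": [-0.2,-0.05,0.01],"twist": 0},{"grip": 1,"linear": [-0.23,0,0.01],"twist": 0}]}}

```text
clock: 3.7
eef_pos: [0.4889, -0.1744, 0.1531]
tool_rot: [-0.395, 0.589, -0.584, 0.396]
ft_force: [0.8, 0.4, -1.0]
grip_width: 0.049
```

```bash
python3 -c "
from h import *
p,R=st([.585,.0605,.16]); print(R.round(3))"
```

```text
t 3.7 p [ 0.4889 -0.1744  0.1531] F [ 0.8  0.4 -1. ] w 0.049 q [-0.35  0.33 -0.08  1.16  0.01  1.61]
need (units) [-1.269 -0.028  0.004]
[[-0.375 -0.002  0.927]
 [-0.927  0.006 -0.375]
 [-0.005 -1.    -0.005]]
```

Emit:
{"op": "move_arm", "data": {"increments": [{"grip": 1,"linear": [-0.24,-0.01,0],"twist": 0},{"grip": 1,"linear": [-0.24,-0.01,0],"twist": 0},{"grip": 1,"linear": [-0.24,0,0],"twist": 0},{"grip": 1,"linear": [-0.2,0,0],"twist": 0},{"grip": 1,"linear": [-0.1,0,0],"twist": 0}]}}

```text
clock: 4.2
eef_pos: [0.5711, 0.0243, 0.1633]
tool_rot: [0.392, -0.586, 0.586, -0.399]
ft_force: [-1.0, -0.6, -1.7]
grip_width: 0.0483
```

```bash
python3 -c "
from h import *
p,R=st([.585,.0605,.15]); print(R.round(3))"
```

```text
t 4.2 p [0.5711 0.0243 0.1633] F [-1.  -0.6 -1.7] w 0.0483 q [0.04 0.41 0.07 1.22 0.01 1.99]
need (units) [-0.193  0.068 -0.004]
[[-0.374  0.009  0.927]
 [-0.927  0.006 -0.374]
 [-0.009 -1.     0.006]]
```

Emit:
{"op": "move_arm", "data": {"increments": [{"grip": 1,"linear": [-0.16,0,0],"twist": 0},{"grip": 1,"linear": [-0.03,0,0],"twist": 0},{"grip": 1,"linear": [0,0.05,0],"twist": 0},{"grip": 1,"linear": [0,0.03,0],"twist": 0},{"grip": 1,"linear": [0,0,0],"twist": 0}]}}

```text
clock: 4.7
eef_pos: [0.5864, 0.0636, 0.147]
tool_rot: [0.393, -0.585, 0.586, -0.401]
ft_force: [-0.3, -1.4, -0.8]
grip_width: 0.0485
```

```bash
cat > look.py <<'E'
from h import *
import sys
def look(tag,half=(55,80),sc=5,target=None):
    p,R=st(target); ims=[]
    for n in("scene","top"):
        im,d=bot.camera(n); cv2.imwrite(f"full_{n}_{tag}.png",im); np.save(f"full_{n}_{tag}.npy",d)
        u,v=proj(n,p).astype(int); 
        h=40; cr=im[max(0,v-h):v+h,max(0,u-h):u+h]; ims.append(cv2.resize(cr,(400,400),interpolation=cv2.INTER_CUBIC)); print(n,"crop origin",u-h,v-h,"x5")
        hsv=cv2.cvtColor(im,cv2.COLOR_BGR2HSV); b=cv2.inRange(hsv,(8,90,30),(28,255,255)); P=cloud(n,d)
        m=(b>0)&(np.linalg.norm(P[...,:2]-p[:2],axis=-1)<.05)&(abs(P[...,2]-p[2])<.03)
        q=P[m]; print(n,"ring px",m.sum(),"z range",q[:,2].min().round(4) if len(q) else 0,q[:,2].max().round(4) if len(q) else 0)
        # circle fit on outer upper pts
        pts=np.argwhere(m)[:,::-1]
        if len(pts)>20:
            h_=cv2.convexHull(pts.astype(np.float32).reshape(-1,1,2)); 
            w=np.array([ray(n,*x,p[2]+.008) for x in h_.reshape(-1,2)])[:,:2]
            # residual circle with fixed R robust
            from scipy.optimize import least_squares
            f=least_squares(lambda c:np.linalg.norm(w-c,axis=1)-.0262,p[:2],loss="soft_l1",f_scale=.001); print(n,"ring centre",f.x.round(4),"cost",f.fun.round(4).std())
    cv2.imwrite(f"pics/look_{tag}.png",cv2.convertScaleAbs(np.hstack(ims),alpha=1.7))
E
python3 -c "
from look import *
look('a',target=[.585,.0605,.135])"
```

```text
t 4.7 p [0.5864 0.0636 0.147 ] F [-0.3 -1.4 -0.8] w 0.0485 q [0.11 0.45 0.09 1.19 0.   2.06]
need (units) [ 0.018  0.06  -0.001]
scene crop origin 332 143 x5
scene ring px 130 z range 0.1489 0.1604
scene ring centre [0.5862 0.0595] cost 0.004084957160118084
top crop origin 224 171 x5
top ring px 89 z range 0.1478 0.159
top ring centre [0.5875 0.0628] cost 0.0007332121111929343
```

View pics/look_a.png

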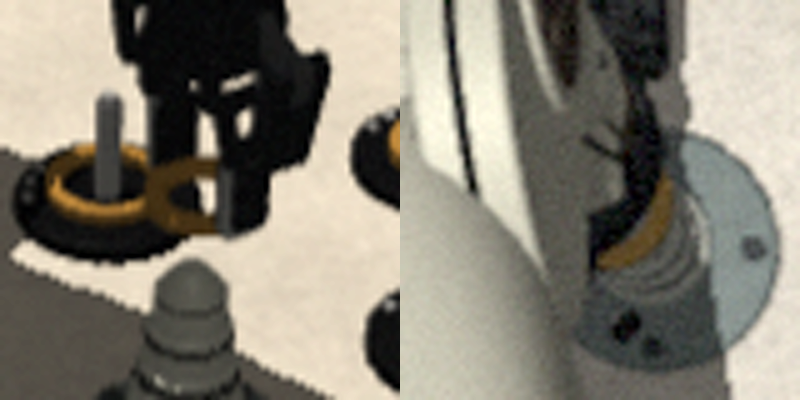

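The left crop shows the ring level in the fingers, just above the spindle tip (about (195,260) in the crop). The arm hides most of it in the top view. Centring it and lowering onto the cone.

Emit:
{"op": "move_arm", "data": {"increments": [{"grip": 1,"linear": [0.0235,0.03,-0.0035],"twist": 0},{"grip": 1,"linear": [0,0.03,0],"twist": 0},{"grip": 1,"linear": [0,0.03,0],"twist": 0},{"grip": 1,"linear": [0,0.02,0],"twist": 0},{"grip": 1,"linear": [0,0,0],"twist": 0}]}}

```text
clock: 5.3
eef_pos: [0.5841, 0.0563, 0.1242]
tool_rot: [0.391, -0.585, 0.587, -0.4]
ft_force: [-0.1, -0.7, -0.7]
grip_width: 0.0483
```

```bash
python3 -c "
from look import *
look('b',target=[.584,.0595,.11])"
```

```text
t 5.3 p [0.5841 0.0563 0.1242] F [-0.1 -0.7 -0.7] w 0.0483 q [0.09 0.46 0.04 1.14 0.   2.05]
need (units) [-0.014  0.071 -0.007]
scene crop origin 328 153 x5
scene ring px 123 z range 0.1053 0.1377
scene ring centre [0.5847 0.0531] cost 0.004173228166939035
top crop origin 229 174 x5
top ring px 71 z range 0.1251 0.1366
top ring centre [0.5854 0.056 ] cost 0.0011351624333107574
```

Emit:
{"op": "move_arm", "data": {"increments": [{"grip": 1,"linear": [-0.02,0,-0.009],"twist": 0},{"grip": 1,"linear": [0,0,0],"twist": 0},{"grip": 1,"linear": [0,0.02,0],"twist": 0},{"grip": 1,"linear": [0,0,0],"twist": 0},{"grip": 1,"linear": [0,0,0],"twist": 0}]}}

```text
clock: 5.9
eef_pos: [0.5852, 0.0621, 0.1215]
tool_rot: [0.39, -0.584, 0.587, -0.402]
ft_force: [-0.2, 0.5, -0.6]
grip_width: 0.0488
```

```bash
python3 -c "
from look import *
look('c',target=[.584,.061,.115])"
```

```text
t 5.9 p [0.5852 0.0621 0.1215] F [-0.2  0.5 -0.6] w 0.0488 q [0.1  0.47 0.04 1.13 0.   2.06]
need (units) [ 0.008  0.032 -0.004]
scene crop origin 330 153 x5
scene ring px 114 z range 0.1079 0.1343
scene ring centre [0.5867 0.0579] cost 0.0013905394636614956
top crop origin 226 173 x5
top ring px 77 z range 0.121 0.1337
top ring centre [0.5859 0.0619] cost 0.0010873004286866726
```

View pics/look_c.png

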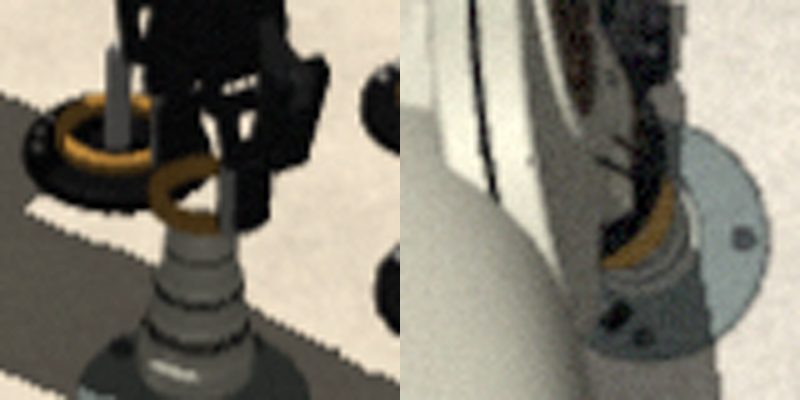

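The left crop shows the ring centred over the spindle axis (crop x about 200), just above the cone. Going down slowly and watching the force.

Emit:
{"op": "move_arm", "data": {"increments": [{"grip": 1,"linear": [0.006,0,-0.003],"twist": 0},{"grip": 1,"linear": [0,0.02,0],"twist": 0},{"grip": 1,"linear": [0,0.02,0],"twist": 0},{"grip": 1,"linear": [0,0,0],"twist": 0},{"grip": 1,"linear": [0,0,0],"twist": 0}]}}

```text
clock: 6.5
eef_pos: [0.5841, 0.0608, 0.1126]
tool_rot: [0.39, -0.585, 0.587, -0.401]
ft_force: [-0.4, -0.3, -0.4]
grip_width: 0.0482
```

```bash
python3 -c "
from look import *
look('d',target=[.584,.061,.105])"
```

```text
t 6.5 p [0.5841 0.0608 0.1126] F [-0.4 -0.3 -0.4] w 0.0482 q [0.1  0.47 0.03 1.11 0.   2.05]
need (units) [-0.     0.038 -0.001]
scene crop origin 329 156 x5
scene ring px 118 z range 0.1046 0.1342
scene ring centre [0.5833 0.0582] cost 0.007583901077648334
top crop origin 227 174 x5
top ring px 74 z range 0.1119 0.125
top ring centre [0.5851 0.06  ] cost 0.0007063285354564121
```

Emit:
{"op": "move_arm", "data": {"increments": [{"grip": 1,"linear": [0,0.015,0],"twist": 0},{"grip": 1,"linear": [0,0.015,0],"twist": 0},{"grip": 1,"linear": [0,0,0],"twist": 0},{"grip": 1,"linear": [0,0,0],"twist": 0},{"grip": 1,"linear": [0,0,0],"twist": 0}]}}

```text
clock: 7.1
eef_pos: [0.5843, 0.0609, 0.1063]
tool_rot: [0.39, -0.585, 0.587, -0.401]
ft_force: [-0.0, -0.1, -0.8]
grip_width: 0.0487
```

Emit:
{"op": "move_arm", "data": {"increments": [{"grip": 1,"linear": [0,0.01,0],"twist": 0},{"grip": 1,"linear": [0,0.01,0],"twist": 0},{"grip": 1,"linear": [0,0,0],"twist": 0},{"grip": 1,"linear": [0,0,0],"twist": 0},{"grip": 1,"linear": [0,0,0],"twist": 0}]}}

```text
clock: 7.6
eef_pos: [0.5845, 0.061, 0.1021]
tool_rot: [0.39, -0.584, 0.587, -0.402]
ft_force: [-0.1, -0.4, 0.0]
grip_width: 0.0487
```

Emit:
{"op": "move_arm", "data": {"increments": [{"grip": 1,"linear": [0,0.01,0],"twist": 0},{"grip": 1,"linear": [0,0.01,0],"twist": 0},{"grip": 1,"linear": [0,0,0],"twist": 0},{"grip": 1,"linear": [0,0,0],"twist": 0},{"grip": 1,"linear": [0,0,0],"twist": 0}]}}

```text
clock: 8.1
eef_pos: [0.5846, 0.061, 0.0977]
tool_rot: [0.39, -0.584, 0.587, -0.402]
ft_force: [0.1, 0.2, -0.6]
grip_width: 0.0488
```

Emit:
{"op": "move_arm", "data": {"increments": [{"grip": 1,"linear": [0,0.01,0],"twist": 0},{"grip": 1,"linear": [0,0.01,0],"twist": 0},{"grip": 1,"linear": [0,0,0],"twist": 0},{"grip": 1,"linear": [0,0,0],"twist": 0},{"grip": 1,"linear": [0,0,0],"twist": 0}]}}

```text
clock: 8.6
eef_pos: [0.5846, 0.061, 0.0933]
tool_rot: [0.39, -0.584, 0.587, -0.401]
ft_force: [0.5, 0.2, -0.9]
grip_width: 0.0486
```

Emit:
{"op": "move_arm", "data": {"increments": [{"grip": 1,"linear": [0,0.01,0],"twist": 0},{"grip": 1,"linear": [0,0.005,0],"twist": 0},{"grip": 1,"linear": [0,0,0],"twist": 0},{"grip": 1,"linear": [0,0,0],"twist": 0},{"grip": 1,"linear": [0,0,0],"twist": 0}]}}

```text
clock: 9.1
eef_pos: [0.5847, 0.061, 0.0901]
tool_rot: [0.39, -0.584, 0.587, -0.402]
ft_force: [-0.7, -0.0, -0.5]
grip_width: 0.0488
```

```bash
python3 -c "
from look import *
look('e',target=[.584,.061,.09])"
```

```text
t 9.1 p [0.5847 0.061  0.0901] F [-0.7 -0.  -0.5] w 0.0488 q [ 0.1   0.49 -0.    1.06  0.    2.05]
need (units) [ 0.001  0.    -0.003]
scene crop origin 329 164 x5
scene ring px 91 z range 0.0814 0.107
scene ring centre [0.5862 0.0558] cost 0.0038109455237675554
top crop origin 229 175 x5
top ring px 69 z range 0.0627 0.1013
top ring centre [0.5857 0.0599] cost 0.0012916655913974018
```

View pics/look_e.png

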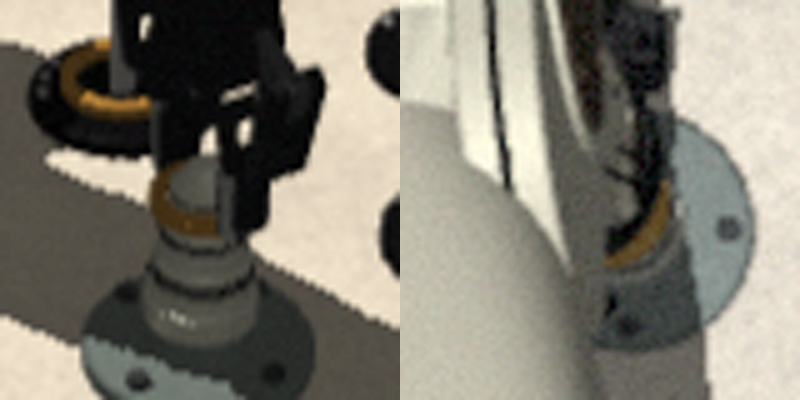

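The ring now surrounds the top band with the spindle tip visible through it. There is no contact force yet.

Emit:
{"op": "move_arm", "data": {"increments": [{"grip": 1,"linear": [0.001,0.008,-0.002],"twist": 0},{"grip": 1,"linear": [0,0,0],"twist": 0},{"grip": 1,"linear": [0,0,0],"twist": 0},{"grip": 1,"linear": [0,0,0],"twist": 0},{"grip": 1,"linear": [0,0,0],"twist": 0}]}}

```text
clock: 9.7
eef_pos: [0.5843, 0.061, 0.0885]
tool_rot: [0.39, -0.584, 0.587, -0.402]
ft_force: [-0.2, 0.5, -0.2]
grip_width: 0.0485
```

Emit:
{"op": "move_arm", "data": {"increments": [{"grip": 1,"linear": [0,0.006,0],"twist": 0},{"grip": 1,"linear": [0,0,0],"twist": 0},{"grip": 1,"linear": [0,0,0],"twist": 0},{"grip": 1,"linear": [0,0,0],"twist": 0},{"grip": 1,"linear": [0,0,0],"twist": 0}]}}

```text
clock: 10.2
eef_pos: [0.5844, 0.061, 0.0872]
tool_rot: [0.39, -0.584, 0.587, -0.402]
ft_force: [0.2, -1.0, -0.7]
grip_width: 0.0486
```

Emit:
{"op": "move_arm", "data": {"increments": [{"grip": 1,"linear": [0,0.006,0],"twist": 0},{"grip": 1,"linear": [0,0,0],"twist": 0},{"grip": 1,"linear": [0,0,0],"twist": 0},{"grip": 1,"linear": [0,0,0],"twist": 0},{"grip": 1,"linear": [0,0,0],"twist": 0}]}}

```text
clock: 10.7
eef_pos: [0.5844, 0.061, 0.0859]
tool_rot: [0.39, -0.584, 0.587, -0.402]
ft_force: [-0.1, 0.0, -0.1]
grip_width: 0.0485
```

Emit:
{"op": "move_arm", "data": {"increments": [{"grip": 1,"linear": [0,0.006,0],"twist": 0},{"grip": 1,"linear": [0,0,0],"twist": 0},{"grip": 1,"linear": [0,0,0],"twist": 0},{"grip": 1,"linear": [0,0,0],"twist": 0},{"grip": 1,"linear": [0,0,0],"twist": 0}]}}

```text
clock: 11.2
eef_pos: [0.5844, 0.061, 0.0846]
tool_rot: [0.39, -0.584, 0.587, -0.402]
ft_force: [-1.1, -0.3, -0.6]
grip_width: 0.0488
```

Emit:
{"op": "move_arm", "data": {"increments": [{"grip": 1,"linear": [0,0.006,0],"twist": 0},{"grip": 1,"linear": [0,0,0],"twist": 0},{"grip": 1,"linear": [0,0,0],"twist": 0},{"grip": 1,"linear": [0,0,0],"twist": 0},{"grip": 1,"linear": [0,0,0],"twist": 0}]}}

```text
clock: 11.7
eef_pos: [0.5844, 0.0611, 0.0838]
tool_rot: [0.39, -0.584, 0.587, -0.402]
ft_force: [-0.1, -0.5, 0.5]
grip_width: 0.0487
```

```bash
python3 -c "
from h import *
st()"
```

```text
t 11.7 p [0.5844 0.0611 0.0838] F [-0.1 -0.5  0.5] w 0.0487 q [ 0.1   0.5  -0.01  1.04  0.    2.06]
```

Emit:
{"op": "move_arm", "data": {"increments": [{"grip": 1,"linear": [0,0.006,0],"twist": 0},{"grip": 1,"linear": [0,0,0],"twist": 0},{"grip": 1,"linear": [0,0,0],"twist": 0},{"grip": 1,"linear": [0,0,0],"twist": 0},{"grip": 1,"linear": [0,0,0],"twist": 0}]}}

```text
clock: 12.2
eef_pos: [0.5844, 0.0612, 0.0836]
tool_rot: [0.39, -0.584, 0.587, -0.402]
ft_force: [-0.7, -0.6, 1.7]
grip_width: 0.0487
```

Emit:
{"op": "move_arm", "data": {"increments": [{"grip": 1,"linear": [0,0.006,0],"twist": 0},{"grip": 1,"linear": [0,0,0],"twist": 0},{"grip": 1,"linear": [0,0,0],"twist": 0},{"grip": 1,"linear": [0,0,0],"twist": 0},{"grip": 1,"linear": [0,0,0],"twist": 0}]}}

```text
clock: 12.7
eef_pos: [0.5845, 0.0611, 0.0836]
tool_rot: [0.39, -0.584, 0.587, -0.402]
ft_force: [-1.5, -0.7, 2.7]
grip_width: 0.0483
```

```bash
python3 -c "
from look import *
look('f')"
```

```text
t 12.7 p [0.5845 0.0611 0.0836] F [-1.5 -0.7  2.7] w 0.0483 q [ 0.1   0.5  -0.02  1.04  0.    2.05]
scene crop origin 329 167 x5
scene ring px 87 z range 0.0767 0.0968
scene ring centre [0.5863 0.056 ] cost 0.004782765282762682
top crop origin 229 176 x5
top ring px 65 z range 0.0593 0.0951
top ring centre [0.5848 0.0602] cost 0.0013674794331177344
```

Emit:
{"op": "move_arm", "data": {"increments": [{"grip": 1,"linear": [0,0.006,0],"twist": 0},{"grip": 1,"linear": [0,0.008,0],"twist": 0},{"grip": 1,"linear": [0,0.01,0],"twist": 0},{"grip": 1,"linear": [0,0.01,0],"twist": 0},{"grip": 1,"linear": [0,0.01,0],"twist": 0}]}}

```text
clock: 13.3
eef_pos: [0.5847, 0.0612, 0.0832]
tool_rot: [0.388, -0.584, 0.588, -0.404]
ft_force: [-5.6, 0.1, 13.3]
grip_width: 0.0488
```

```bash
python3 - <<'E'
from look import *
look('g')
im=cv2.imread("full_scene_g.png"); u,v=proj("scene",[.585,.0605,.08]).astype(int)
cv2.imwrite("pics/press.png",cv2.convertScaleAbs(cv2.resize(im[v-30:v+30,u-35:u+35],None,fx=10,fy=10,interpolation=cv2.INTER_CUBIC),alpha=2.2))
E
```

```text
t 13.3 p [0.5847 0.0612 0.0832] F [-5.6  0.1 13.3] w 0.0488 q [ 0.1   0.5  -0.02  1.03  0.    2.05]
scene crop origin 329 167 x5
scene ring px 86 z range 0.0769 0.0991
scene ring centre [0.5862 0.0567] cost 0.0042099406171583935
top crop origin 229 176 x5
top ring px 62 z range 0.0581 0.0945
top ring centre [0.5851 0.0601] cost 0.0018637579644363697
```

View pics/press.png

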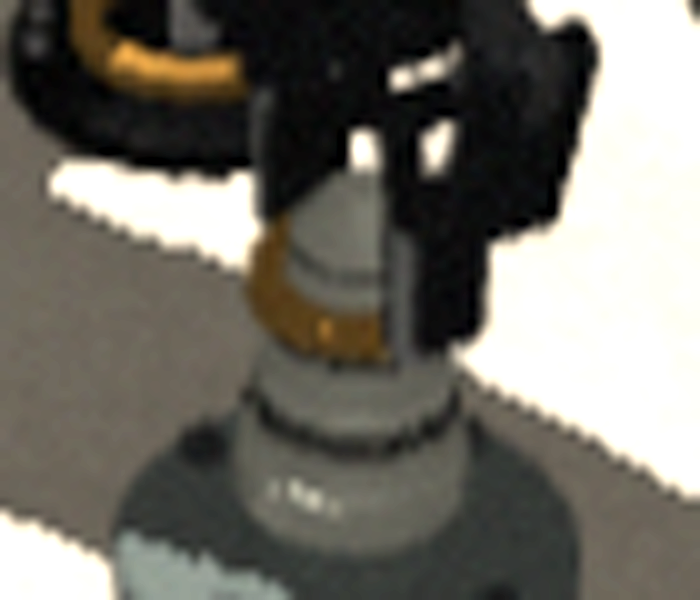

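The ring sits against the first shoulder, with a single dark line showing just above it on its band (crop (330,275)). The next line down, at (350,440), belongs to the band below. The stop is hard: 13 N without further travel, at z ≈ 84 mm. I'll let go briefly so that it settles square, then grip it again.

Emit:
{"op": "move_arm", "data": {"increments": [{"grip": 1,"linear": [0,-0.003,0],"twist": 0},{"grip": 0.25,"linear": [0,0,0],"twist": 0},{"grip": 0.25,"linear": [0,0,0],"twist": 0},{"grip": 0.25,"linear": [0,0,0],"twist": 0},{"grip": 0.25,"linear": [0,0,0],"twist": 0}]}}

```text
clock: 13.9
eef_pos: [0.5852, 0.0612, 0.0831]
tool_rot: [0.388, -0.583, 0.588, -0.404]
ft_force: [-1.0, 0.2, 0.7]
grip_width: 0.064
```

```bash
python3 - <<'E'
from look import *
look('h')
for n in("scene",):
    im=cv2.imread(f"full_{n}_h.png"); u,v=proj("scene",[.585,.0605,.08]).astype(int)
    cv2.imwrite("pics/rel.png",cv2.convertScaleAbs(cv2.resize(im[v-30:v+30,u-35:u+35],None,fx=10,fy=10,interpolation=cv2.INTER_CUBIC),alpha=2.2))
E
```

```text
t 13.9 p [0.5852 0.0612 0.0831] F [-1.   0.2  0.7] w 0.064 q [ 0.1   0.5  -0.02  1.03  0.    2.05]
scene crop origin 329 167 x5
scene ring px 96 z range 0.0759 0.1019
scene ring centre [0.5834 0.056 ] cost 0.004415076443279323
top crop origin 229 176 x5
top ring px 59 z range 0.0612 0.0957
top ring centre [0.5854 0.0605] cost 0.0012285662375305614
```

View pics/rel.png

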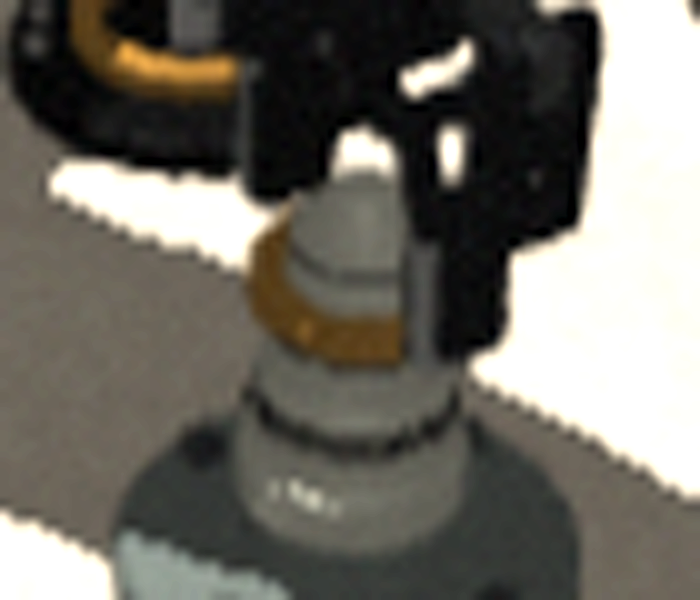

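Released, the ring stays flat on the shoulder with one line above it at (340,278). It is the 36 mm ring, so it goes on the one-stud stand. Gripping again and lifting.

Emit:
{"op": "move_arm", "data": {"increments": [{"grip": 0.25,"linear": [0,0.003,0],"twist": 0},{"grip": 1,"linear": [0,0,0],"twist": 0},{"grip": 1,"linear": [0,0,0],"twist": 0},{"grip": 1,"linear": [0,0,0],"twist": 0},{"grip": 1,"linear": [0,0,0],"twist": 0}]}}

```text
clock: 14.5
eef_pos: [0.5848, 0.0614, 0.083]
tool_rot: [0.388, -0.584, 0.588, -0.404]
ft_force: [-0.7, -0.7, 0.5]
grip_width: 0.0484
```

Emit:
{"op": "move_arm", "data": {"increments": [{"grip": 1,"linear": [0,-0.01,0],"twist": 0},{"grip": 1,"linear": [0,-0.015,0],"twist": 0},{"grip": 1,"linear": [0,-0.02,0],"twist": 0},{"grip": 1,"linear": [0,-0.02,0],"twist": 0},{"grip": 1,"linear": [0,-0.02,0],"twist": 0}]}}

```text
clock: 15.0
eef_pos: [0.584, 0.0611, 0.0999]
tool_rot: [0.389, -0.584, 0.588, -0.403]
ft_force: [0.3, 0.2, 0.1]
grip_width: 0.0487
```

```bash
python3 - <<'E'
from h import *
p,R=st([.585,.0605,.15]);print(R.round(3))
im=cv2.imread("pics/top0.png"); g=im.max(2); m=(g<60).astype(np.uint8)*255; s=0*m; s[165:225,180:235]=m[165:225,180:235]
c=max(cv2.findContours(s,cv2.RETR_EXTERNAL,cv2.CHAIN_APPROX_NONE)[0],key=cv2.contourArea); e=cv2.fitEllipse(cv2.convexHull(c)); print(e,ray("top",*e[0],.010))
E
```

```text
t 15.0 p [0.584  0.0611 0.0999] F [0.3 0.2 0.1] w 0.0487 q [0.1  0.48 0.   1.07 0.   2.05]
need (units) [-0.003 -0.25   0.01 ]
[[-0.373  0.02   0.928]
 [-0.928  0.007 -0.373]
 [-0.014 -1.     0.016]]
((206.42434692382812, 196.24362182617188), (43.262672424316406, 43.748172760009766), 85.95075225830078) [0.64244378 0.2124483  0.01      ]
```

Emit:
{"op": "move_arm", "data": {"increments": [{"grip": 1,"linear": [0,-0.03,0.001],"twist": 0},{"grip": 1,"linear": [0,-0.04,0.001],"twist": 0},{"grip": 1,"linear": [0,-0.06,0],"twist": 0},{"grip": 1,"linear": [0,-0.06,0],"twist": 0},{"grip": 1,"linear": [0,-0.03,0],"twist": 0}]}}

```text
clock: 15.5
eef_pos: [0.5838, 0.0606, 0.1484]
tool_rot: [0.388, -0.584, 0.588, -0.404]
ft_force: [1.0, -0.9, -1.4]
grip_width: 0.0487
```

```bash
python3 -c "
from h import *
st([.642,.2135,.14])"
```

```text
t 15.5 p [0.5838 0.0606 0.1484] F [ 1.  -0.9 -1.4] w 0.0487 q [0.1  0.44 0.07 1.18 0.   2.05]
need (units) [-0.817  0.054 -0.016]
```

Emit:
{"op": "move_arm", "data": {"increments": [{"grip": 1,"linear": [-0.15,-0.01,-0.003],"twist": 0},{"grip": 1,"linear": [-0.23,0,-0.004],"twist": 0},{"grip": 1,"linear": [-0.2,0,-0.004],"twist": 0},{"grip": 1,"linear": [-0.12,0,-0.003],"twist": 0},{"grip": 1,"linear": [-0.05,0,0],"twist": 0}]}}

```text
clock: 16.0
eef_pos: [0.6406, 0.2029, 0.1587]
tool_rot: [0.384, -0.584, 0.59, -0.404]
ft_force: [-0.6, -0.7, -1.2]
grip_width: 0.0486
```

```bash
python3 -c "
from h import *
st([.642,.2135,.12])"
```

```text
t 16.0 p [0.6406 0.2029 0.1587] F [-0.6 -0.7 -1.2] w 0.0486 q [ 0.31  0.6   0.36  1.3  -0.    2.27]
need (units) [-0.048  0.194 -0.018]
```

Emit:
{"op": "move_arm", "data": {"increments": [{"grip": 1,"linear": [-0.04,0.05,-0.015],"twist": 0},{"grip": 1,"linear": [0,0.08,0],"twist": 0},{"grip": 1,"linear": [0,0.08,0],"twist": 0},{"grip": 1,"linear": [0,0,0],"twist": 0},{"grip": 1,"linear": [0,0,0],"twist": 0}]}}

```text
clock: 16.5
eef_pos: [0.6407, 0.2108, 0.1141]
tool_rot: [0.385, -0.584, 0.591, -0.403]
ft_force: [0.6, -0.0, 0.1]
grip_width: 0.0486
```

```bash
python3 -c "
from look import *
look('j',target=[.642,.2135,.09])
p,R=st(); print(R.round(3))"
```

```text
t 16.5 p [0.6407 0.2108 0.1141] F [ 0.6 -0.   0.1] w 0.0486 q [ 0.32  0.63  0.3   1.21 -0.    2.28]
need (units) [-0.013  0.121 -0.002]
scene crop origin 388 135 x5
scene ring px 126 z range 0.1159 0.1282
scene ring centre [0.6413 0.2065] cost 0.0031339636875786754
top crop origin 152 148 x5
top ring px 169 z range 0.1153 0.1302
top ring centre [0.6403 0.2092] cost 0.0015169114701139498
t 16.6 p [0.641  0.2109 0.1144] F [ 0.6 -1.2 -0.9] w 0.0489 q [ 0.32  0.63  0.3   1.21 -0.    2.28]
[[-0.379  0.026  0.925]
 [-0.925  0.006 -0.379]
 [-0.015 -1.     0.022]]
```

View pics/look_j.png

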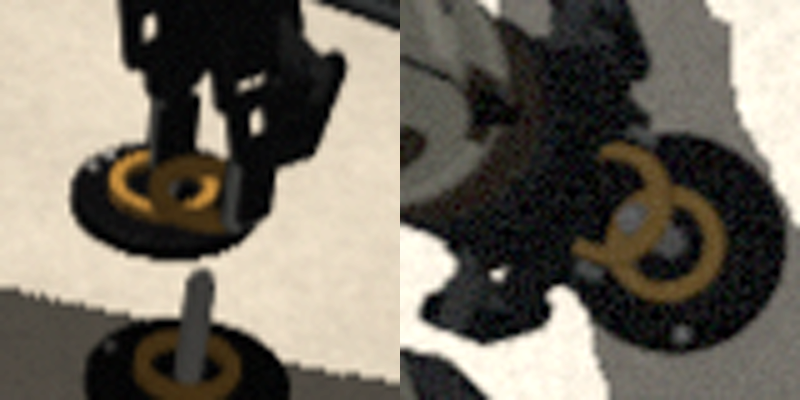

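The right crop shows the peg tip at about (630,215), inside the held ring, with the single stud at (683,335). This is the right stand, so I'm lowering the ring.

Emit:
{"op": "move_arm", "data": {"increments": [{"grip": 1,"linear": [-0.012,0.06,-0.004],"twist": 0},{"grip": 1,"linear": [0,0.1,0],"twist": 0},{"grip": 1,"linear": [0,0.1,0],"twist": 0},{"grip": 1,"linear": [0,0.05,0],"twist": 0},{"grip": 1,"linear": [0,0,0],"twist": 0}]}}

```text
clock: 17.1
eef_pos: [0.6455, 0.2141, 0.053]
tool_rot: [0.382, -0.583, 0.592, -0.405]
ft_force: [-0.7, 0.3, -0.3]
grip_width: 0.0486
```

```bash
python3 -c "
from h import *
st([.642,.2135,.018])"
```

```text
t 17.1 p [0.6455 0.2141 0.053 ] F [-0.7  0.3 -0.3] w 0.0486 q [ 0.32  0.68  0.23  1.08 -0.    2.28]
need (units) [ 0.013  0.174 -0.02 ]
```

Emit:
{"op": "move_arm", "data": {"increments": [{"grip": 1,"linear": [0.01,0.04,-0.02],"twist": 0},{"grip": 1,"linear": [0,0.05,0],"twist": 0},{"grip": 1,"linear": [0,0.03,0],"twist": 0},{"grip": 1,"linear": [0,0,0],"twist": 0},{"grip": 1,"linear": [0,0,0],"twist": 0}]}}

```text
clock: 17.6
eef_pos: [0.6428, 0.2145, 0.029]
tool_rot: [0.381, -0.583, 0.592, -0.406]
ft_force: [-0.3, 0.3, -0.8]
grip_width: 0.0486
```

```bash
python3 -c "
from h import *
st([.642,.2135,.018])"
```

```text
t 17.6 p [0.6428 0.2145 0.029 ] F [-0.3  0.3 -0.8] w 0.0486 q [ 0.32  0.7   0.19  1.02 -0.    2.28]
need (units) [ 0.007  0.055 -0.004]
```

Emit:
{"op": "move_arm", "data": {"increments": [{"grip": 1,"linear": [0.003,0.015,-0.004],"twist": 0},{"grip": 1,"linear": [0,0.015,0],"twist": 0},{"grip": 1,"linear": [0,0,0],"twist": 0},{"grip": 1,"linear": [0,0,0],"twist": 0},{"grip": 1,"linear": [0,0,0],"twist": 0}]}}

```text
clock: 18.1
eef_pos: [0.643, 0.2146, 0.0238]
tool_rot: [0.38, -0.583, 0.592, -0.407]
ft_force: [0.1, 0.5, -0.1]
grip_width: 0.0487
```

Emit:
{"op": "move_arm", "data": {"increments": [{"grip": 1,"linear": [0,0.008,0],"twist": 0},{"grip": 1,"linear": [0,0.0,0],"twist": 0},{"grip": 1,"linear": [0,0,0],"twist": 0},{"grip": 1,"linear": [0,0,0],"twist": 0},{"grip": 1,"linear": [0,0,0],"twist": 0}]}}

```text
clock: 18.6
eef_pos: [0.6433, 0.2147, 0.0225]
tool_rot: [0.38, -0.583, 0.592, -0.407]
ft_force: [-0.1, -0.1, -1.3]
grip_width: 0.0484
```

```bash
python3 -c "
from look import *
look('k',target=[.642,.2135,.018])"
```

```text
t 18.6 p [0.6433 0.2147 0.0225] F [-0.1 -0.1 -1.3] w 0.0484 q [ 0.32  0.7   0.18  1.   -0.    2.28]
need (units) [ 0.009  0.022 -0.005]
scene crop origin 385 165 x5
scene ring px 171 z range 0.01 0.0377
scene ring centre [0.6503 0.1978] cost 0.005031804174889745
top crop origin 163 154 x5
top ring px 186 z range 0.0085 0.0498
top ring centre [0.6396 0.2099] cost 0.002261878367640488
```

Still above; going down in 1 to 1.5 mm steps until contact.

Emit:
{"op": "move_arm", "data": {"increments": [{"grip": 1,"linear": [0.004,0.01,-0.004],"twist": 0},{"grip": 1,"linear": [0,0.0,0],"twist": 0},{"grip": 1,"linear": [0,0,0],"twist": 0},{"grip": 1,"linear": [0,0,0],"twist": 0},{"grip": 1,"linear": [0,0,0],"twist": 0}]}}

```text
clock: 19.2
eef_pos: [0.6422, 0.2142, 0.0202]
tool_rot: [0.38, -0.583, 0.592, -0.407]
ft_force: [0.4, 0.5, -0.5]
grip_width: 0.0489
```

Emit:
{"op": "move_arm", "data": {"increments": [{"grip": 1,"linear": [0,0.006,0],"twist": 0},{"grip": 1,"linear": [0,0.0,0],"twist": 0},{"grip": 1,"linear": [0,0,0],"twist": 0},{"grip": 1,"linear": [0,0,0],"twist": 0},{"grip": 1,"linear": [0,0,0],"twist": 0}]}}

```text
clock: 19.7
eef_pos: [0.6423, 0.2143, 0.0189]
tool_rot: [0.38, -0.583, 0.592, -0.407]
ft_force: [0.6, 1.0, -0.1]
grip_width: 0.0487
```

Emit:
{"op": "move_arm", "data": {"increments": [{"grip": 1,"linear": [0,0.006,0],"twist": 0},{"grip": 1,"linear": [0,0.0,0],"twist": 0},{"grip": 1,"linear": [0,0,0],"twist": 0},{"grip": 1,"linear": [0,0,0],"twist": 0},{"grip": 1,"linear": [0,0,0],"twist": 0}]}}

```text
clock: 20.2
eef_pos: [0.6424, 0.2143, 0.0176]
tool_rot: [0.38, -0.583, 0.592, -0.407]
ft_force: [-0.1, 0.5, -0.4]
grip_width: 0.0487
```

Emit:
{"op": "move_arm", "data": {"increments": [{"grip": 1,"linear": [0,0.006,0],"twist": 0},{"grip": 1,"linear": [0,0.0,0],"twist": 0},{"grip": 1,"linear": [0,0,0],"twist": 0},{"grip": 1,"linear": [0,0,0],"twist": 0},{"grip": 1,"linear": [0,0,0],"twist": 0}]}}

```text
clock: 20.7
eef_pos: [0.6428, 0.2144, 0.0175]
tool_rot: [0.379, -0.582, 0.592, -0.408]
ft_force: [0.2, 0.5, 0.4]
grip_width: 0.0484
```

Emit:
{"op": "move_arm", "data": {"increments": [{"grip": 1,"linear": [0,0.006,0],"twist": 0},{"grip": 1,"linear": [0,0.0,0],"twist": 0},{"grip": 1,"linear": [0,0,0],"twist": 0},{"grip": 1,"linear": [0,0,0],"twist": 0},{"grip": 1,"linear": [0,0,0],"twist": 0}]}}

```text
clock: 21.2
eef_pos: [0.643, 0.2144, 0.0174]
tool_rot: [0.379, -0.582, 0.592, -0.408]
ft_force: [-0.8, -0.0, 2.1]
grip_width: 0.0486
```

Contact at z = 17.5 mm, which is the top of the stock ring. Releasing and backing off straight up.

Emit:
{"op": "move_arm", "data": {"increments": [{"grip": 0.2,"linear": [0,0,0],"twist": 0},{"grip": 0.2,"linear": [0,0,0],"twist": 0},{"grip": 0.2,"linear": [0,0,0],"twist": 0},{"grip": 0.2,"linear": [0,0,0],"twist": 0},{"grip": 0.2,"linear": [0,0,0],"twist": 0}]}}

```text
clock: 21.7
eef_pos: [0.6429, 0.2144, 0.0167]
tool_rot: [0.379, -0.582, 0.592, -0.408]
ft_force: [0.2, 0.4, 0.0]
grip_width: 0.0683
```

Emit:
{"op": "move_arm", "data": {"increments": [{"grip": 0.2,"linear": [0,-0.03,0],"twist": 0},{"grip": 0.2,"linear": [0,-0.08,0],"twist": 0},{"grip": 0.2,"linear": [0,-0.15,0],"twist": 0},{"grip": 0.2,"linear": [0,-0.2,0],"twist": 0},{"grip": 0.2,"linear": [0,-0.2,0],"twist": 0}]}}

```text
clock: 22.2
eef_pos: [0.6323, 0.2112, 0.1448]
tool_rot: [0.385, -0.584, 0.591, -0.402]
ft_force: [1.1, 0.5, -0.7]
grip_width: 0.0681
```

Emit:
{"op": "move_arm", "data": {"increments": [{"grip": 0.2,"linear": [0.15,-0.1,0],"twist": 0},{"grip": 0.2,"linear": [0.2,0,-0.1],"twist": 0},{"grip": 0.2,"linear": [0.2,0,-0.1],"twist": 0},{"grip": 0.2,"linear": [0.1,0,-0.1],"twist": 0},{"grip": 0.2,"linear": [0,0,0],"twist": 0}]}}

```text
clock: 22.7
eef_pos: [0.5289, 0.1127, 0.1726]
tool_rot: [0.379, -0.581, 0.593, -0.409]
ft_force: [0.0, 0.8, 0.2]
grip_width: 0.0685
```

```bash
python3 - <<'E'
from h import *
st()
A=[];
for n in("scene","top"):
    im,d=bot.camera(n); im0=cv2.imread(f"pics/{n}0.png"); P=cloud(n,d)
    u,v=proj(n,[.6425,.2135,.022]).astype(int); A.append(cv2.resize(im[v-40:v+40,u-40:u+40],(400,400),interpolation=cv2.INTER_CUBIC)); print(n,u,v)
    b=cv2.inRange(cv2.cvtColor(im,cv2.COLOR_BGR2HSV),(8,90,30),(28,255,255))>0
    m=b&(np.linalg.norm(P[...,:2]-[.6425,.2135],axis=-1)<.04)
    q=P[m]; k=q[:,2]>.019; q=q[k]; print(n,"ring top z pct",np.percentile(q[:,2],[10,50,90]).round(4), "centre",((q[:,:2].max(0)+q[:,:2].min(0))/2).round(4))
    c=q[abs(q[:,2]-.026)<.006]; a=np.c_[c[:,:2]-c[:,:2].mean(0),np.ones(len(c))]; print("plane slope",np.linalg.lstsq(a,c[:,2],rcond=None)[0].round(3))
    if n=="top":
        for (x,y) in((374,194),(437,199)):
            bb=np.zeros_like(b); bb[y-22:y+23,x-22:x+23]=1
            b0=cv2.inRange(cv2.cvtColor(im0,cv2.COLOR_BGR2HSV),(8,90,30),(28,255,255))>0
            print("loose ring shift px",np.argwhere(b&bb).mean(0)-np.argwhere(b0&bb).mean(0))
cv2.imwrite("pics/final.png",cv2.convertScaleAbs(np.hstack(A),alpha=1.7))
E
```

```text
t 22.7 p [0.5289 0.1127 0.1726] F [0.  0.8 0.2] w 0.0685 q [ 0.21  0.32 -0.05  1.16  0.    2.17]
scene 424 206
scene ring top z pct [0.0222 0.0264 0.0293] centre [0.6434 0.2138]
plane slope [-0.018  0.028  0.026]
top 204 195
top ring top z pct [0.0216 0.0256 0.0279] centre [0.6518 0.209 ]
plane slope [ 0.085 -0.035  0.026]
loose ring shift px [0.04422588 0.04943394]
loose ring shift px [-0.00565262 -0.00773381]
```

View pics/final.png

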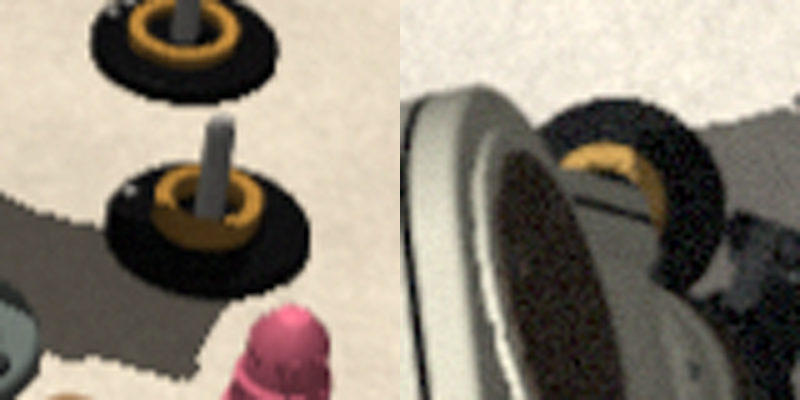

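The left crop shows two rings stacked flat round the peg of the one-stud stand at (208,205). The robot is clear of everything. Handing in.

```bash
python3 -c "
from workcell import bot
print(bot.job_done())"
```

```text
the job is handed in; nothing more can be done
None
```

The ring is sized and put away, and I have handed the job in at about 23 s of robot time.

- **Sizing:** I slid the felt-pad ring down the grey mandrel to a hard stop on the first shoulder, with the tool tip at about 84 mm. I pressed with about 13 N and let go briefly so it could settle. Its band bears one line, so it is the 36 mm ring, which agrees with the 52 mm outside size from the camera.
- **Placing:** I lifted it off and lowered it onto the ring on the one-stud stand, meeting contact at about 17.5 mm. Then I released it and backed away.
- **Last checks:** The scene view shows two rings stacked flat on that peg, with the top of the upper one at about 26 mm, as expected. The two loose rings had moved less than 0.1 px. The gripper was open and touching nothing.
- **What disagreed:**
  - The arm partly hid the stand in the last top view, so its tilt figure (0.085) and ring centre are unreliable. The scene view gave about 0.03.
  - The gripper read 48.7 mm on a 52 mm ring.
  - The camera put the spindle about 3 mm above its lowest setting, while contact suggested about 0. Either way the ring was on the first band.
  - The tool was tilted 1 to 2° while carrying the ring. I relied on releasing it to let it settle flat.

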